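Eject the red ink cartridge and stop it with the other finger

TASK

Eject the red ink cartridge from the date coder's two-bay ink station: press the yellow release key beside its bay with one finger, with the other finger waiting in front of the bay to stop the cartridge as the spring kicks it out, before it can run past the front edge of the ledge. Only press and block, lifting nothing; the blue cartridge stays home in its bay, and the bottle, carton and brush stay where they are. Finish with the hand clear, both keys back up, and the red cartridge lying still on the ledge, flat and straight, at least a centimetre out of its bay.

Things in the scene. Friction and masses are not known exactly. Their poses are not given: they have to be found in the camera images.
- ink_station: Low two-bay ink station fixed to the bench, 262 x 214 mm, dark base, pale housing with display at the back (x +94 to +202 mm, 75 mm high, a knob on it to 90 mm). Two straight cartridge bays side by side in front of it, their rear under a bridge (x +56 to +94 mm, top z 72 mm). Origin: on the bench, midway between the bays in the plane of their mouths; x points back into the bays, y to the left bay, z up. At yaw 0 the mouths face the robot.
- left_mouth (a point): Centre of the LEFT bay's mouth at floor level: station x 0, y +34, z 22 mm. Bay walls (tops z 48 mm) end here. The slippery grey floor runs on in front as an open, level ledge without walls or stop.
- right_mouth (a point): The same for the RIGHT bay: station x 0, y -34, z 22 mm.
- ledge_edge (a point): Middle of the ledge's front edge, where floor ends: station x -58, y 0, z 22 mm. Nothing stands above the ledge and base there but the two yellow keys at its outer sides.
- red_cartridge: Ink cartridge 84 (x) x 44 (y) x 40 mm high, about 0.12 kg, black with a red nose (its -x end) and red stripe. Origin: centre of its underside. Starts home in the left or right bay (station x +42, y +34 or -34, z 22 mm), nose at the mouth, top z 62 mm. A 5.5 N spring behind drives it for the first 12 mm, to 0.6 to 1 m/s; then it coasts and, unless stopped, shoots off the ledge. Stopped over 10 mm out, it stays put.
- blue_cartridge: Ink cartridge of the same shape and size with a blue nose and stripe, home in the other bay under the same spring; it must stay there.
- left_key_top (a point): Centre of the top face (32 mm along station x, 26 mm along y) of the yellow release key of the LEFT bay: station x -34, y +84, z 44 mm when up. It lies beside the ledge, 50 mm outward of the bay's centre line and 34 mm in front of its mouth.
- right_key_top (a point): The same for the RIGHT bay: station x -34, y -84, z 44 mm when up.
- left_key (a joint): Travel of the left key, straight down: 0 up, 0.008 m fully down. At about 5.5 mm the steel lip in front of the cartridge has sunk below the floor and the cartridge is let go. Spring return; about 2 N to start it, 5 N fully down.
- right_key (a joint): The same for the right key.
- flush_bottle: White bottle with a blue cap, diameter 56 mm, 150 mm high, loose, standing to one side of the station. Origin: centre of its underside. Leave alone.
- refill_carton: Cardboard carton 100 x 58 x 52 mm, loose, to the other side. Origin: centre of its underside. Leave alone.
- bench_brush: Wooden hand brush lying on the bench between the robot and the station, loose, under 50 mm high. Leave alone.
Not all that is in view belongs to the job. What is shaped like the blue_cartridge but green is not meant.

How it is judged:
By the outcome, as a careful person would: the job done as asked, in the order asked, and still so for the second after the job is handed in, with the robot touching nothing.
It also fails if it takes over 29 s, if anything falls off the work surface, if the arm or the gripper's body presses on something with over 40 N, if the wrist force passes 120 N, or if a joint passes its speed limit or range.

ROBOT

A 6-joint arm with a two-finger parallel gripper is mounted at the origin on the work surface. World frame = base frame: x ahead of the robot, y to its left, z up, the work surface at z = 0. Lengths are in m, angles in rad, forces in N, time in s.
With the tool pointing down it reaches from about 0.375 to 0.825 m from the base axis. Payload 5.5 kg.
Tool frame: the origin (TCP) lies at the centre of the arm's flange, where the gripper is bolted on; the fingertips stand 173 mm ahead of it and the grasp point (between the pads) lies 155 mm ahead of it; z points along the fingers, y is the line along which they close (so a half turn about z gives the same grasp; the last joint's range is limited). The gripper opens to 85 mm and grips with 20 to 120 N. Pads are 22 mm wide; open, the fingers measure 114 mm over their backs; the gripper's body (76 mm by 85 mm) begins 54 mm behind the grasp point. The pads swing forward as they close: fully open they stand 13 mm farther back than shut.
Start: joints at [1.3, 0.314, -0.047, 1.21, 0, 1.571], TCP at [0.16, 0.578, 0.405] pointing down, gripper open.
Joint ranges: [-2.67, 2.67], [-0.69, 1.73], [-1.03, 1.25], [-2.08, 2.16], [-1.42, 1.45], [-3.14, 3.14]. Speed limits (rad/s): [2.39, 2.39, 3.01, 3.14, 3.14, 3.14].

INTERFACE

Orientations are given as a rotation vector (axis times angle).
In Python, from cell import * gives the robot as it stands. The module is installed in compiled form; this text tells all that it offers.
- The arm moves only by the tool move_arm, never from a script. Its argument "steps" is a list of rows, each a list of 5 numbers: the closure in counts, from 0 (fully open) to 255 (shut), then the shift along the world's x, y, z in mm, then the turn about the world's z in degrees. A call has 1 to 12 rows; each row shifts and turns the commanded pose from where the row before left it; what a row does not reach is not made up. A row lasts 1/8 s, in which the tool goes at most 62.5 mm and 10.7 degrees, less where a joint would pass 70% of its speed; a pose out of reach is approached as far as the arm can. A call with a gripper value outside its range is refused whole. The fingers move at their own pace and stop on an object; the grip force is fixed at half the most. Time passes only in rows, so rows that do not move let the fingers close. It gives the time, the measured TCP pose, the force, the opening and the grip force at its end, in the units of the state.
- observe(): the state, without advancing time (a new reading comes with each control period).
- capture(name): name is "scene" or "top"; returns a dict with "pixels" (420x560x3 uint8, blue, green, red), "fx", "fy", "cx", "cy" (pixels), "R" (3x3) and "t" (3): a world point X has camera coordinates R X + t. Camera axes: x right, y down, z forward; pixel columns grow to the right and rows downward; lengths in m; the calibration is good to about 2 mm. A picture is of the moment at which its call begins. There is no depth.
- finish_job(): hands the job in; it is judged then, once.
Trained networks look in the newest picture that a camera, given by its name, has taken for a name from the list of things; names that differ only in an ending like _2 or _b are one class to them, and where a whole thing is asked for, a point or a joint stands for the part that bears it (a point fixed in the world has none). Each returns a list of dicts, best first, with "confidence" (0 to 1); they miss things now and then, are a little off and sometimes report something else, mostly with a low value. They report only what shows in the picture. A call takes as long as a camera call. They do not tell look-alikes from the thing itself.
- find_in(camera, name): "position" ([x, y, z] in m, in world coordinates, good to about 4 mm: the middle of the surface that is visible of it).
- trace(camera, name): "region" (420x560 bool, what is visible of it).
- spot_point(camera, name): "position" ([x, y, z] in m, in world coordinates, good to about 4 mm: a listed point, or the origin of a listed thing).
The state is a dict: "time": time; "q": joint angles; "joint_vel": joint speeds; "joint_torque": joint torques, N m; "position": TCP position; "eef_rot": TCP orientation; "contact_force": force on the tool from outside, world axes, zero at the start; "torque": the same for the moment, N m; "finger_gap": opening from 0.0 (shut) to 1.0 (fully open); "grip_force": force on a finger pad.
Only numpy, scipy, OpenCV 4.12 (cv2) and the standard library are available. Lean on these libraries where they do the work, as an engineer would, in place of code of your own. Each camera call takes 0.05 s, during which the arm holds its last target. There are 200 camera calls.

## Working session

There is one attempt and no reset: what is moved stays moved. The work goes in short steps, Python scripts to look and compute and a tool call to move; the robot and the scene stay as the last step left them, time stands still between calls to the robot, and variables do not carry over. Pictures are saved under pics/ and viewed, at most 10 in all, crops included, and the job is handed in when it is done.

Besides the shell and the picture viewer there is one more tool, called after "Call:" as name(argument=value, ...) on one line, values as JSON. move_arm: Moves the arm, as the interface text tells. Its arguments: {"type":"object","properties":{"steps":{"type":"array"}},"required":["steps"]}

```bash
mkdir -p pics
python3 - <<'E'
from cell import *
import cv2
for c in("scene","top"):
    p=capture(c); cv2.imwrite(f"pics/{c}0.png",p["pixels"])
    for n in("left_mouth","right_mouth","ledge_edge","left_key_top","right_key_top","ink_station","red_cartridge","blue_cartridge","flush_bottle","refill_carton","bench_brush"):
        print(c,n,[(d["position"].round(4).tolist() if hasattr(d["position"],"round") else d["position"],round(float(d["confidence"]),2)) for d in spot_point(c,n)[:3]])
s=observe();print(s)
E
```

```text
scene left_mouth [([0.5407, 0.0245, 0.0214], 0.9)]
scene right_mouth [([0.5653, -0.0381, 0.0193], 0.67)]
scene ledge_edge [([0.5014, -0.025, 0.0198], 0.6)]
scene left_key_top [([0.4915, 0.0575, 0.046], 0.59)]
scene right_key_top [([0.5495, -0.0942, 0.0438], 0.6)]
scene ink_station [([0.5539, -0.0087, 0.0008], 0.98)]
scene red_cartridge [([0.6023, -0.0267, 0.0246], 0.73)]
scene blue_cartridge [([0.5808, 0.0409, 0.0256], 0.59), ([0.3765, 0.1151, 0.0031], 0.57), ([0.4595, 0.242, 0.0009], 0.49)]
scene flush_bottle [([0.7076, -0.2037, -0.0063], 0.83)]
scene refill_carton [([0.4615, 0.2427, -0.0008], 0.55), ([0.54, 0.0221, 0.0203], 0.31)]
scene bench_brush [([0.3798, -0.0253, -0.0015], 0.91)]
top left_mouth [([0.5432, 0.024, 0.0237], 0.89)]
top right_mouth [([0.5627, -0.0347, 0.0239], 0.96)]
top ledge_edge [([0.4962, -0.0267, 0.0229], 0.65)]
top left_key_top [([0.4916, 0.0607, 0.044], 0.69)]
top right_key_top [([0.5519, -0.0975, 0.0482], 0.56), ([0.4892, 0.0622, 0.0436], 0.48), ([0.6046, -0.0238, 0.0253], 0.32)]
top ink_station [([0.553, -0.0072, 0.0007], 0.81)]
top red_cartridge [([0.6051
[... 314 characters left out ...]
e': 1.2, 'q': array([ 1.29997863e+00,  3.13486804e-01, -4.71033468e-02,  1.21020892e+00,
        2.11746411e-05,  1.57078726e+00]), 'joint_vel': array([-2.63681693e-03, -8.18016345e-04, -8.09607237e-05,  3.48937415e-04,
        9.71922782e-04,  9.09761541e-04]), 'joint_torque': array([-1.66827027e-03, -5.39466226e+01,  3.40053463e+01,  1.55975922e-03,
       -1.07341184e-04,  6.77946275e-06]), 'position': array([0.16050599, 0.57812357, 0.40470594]), 'eef_rot': array([-4.24083649e-01, -3.11281598e+00, -2.26230573e-07]), 'contact_force': array([ 0.95788293, -0.20436528, -0.67746192]), 'torque': array([ 0.02721328, -0.01766209, -0.00238549]), 'grip_force': 0.0, 'finger_gap': 0.9972708696190248}
```

View pics/top0.png

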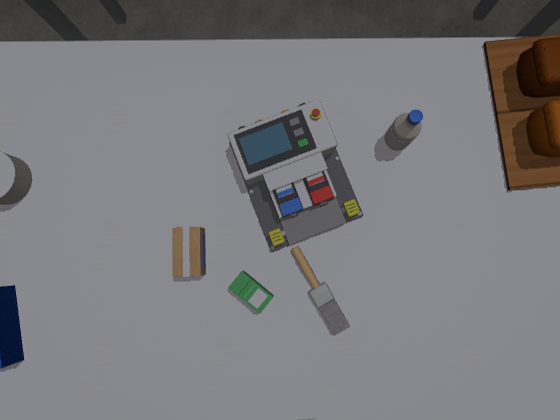

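View pics/scene0.png

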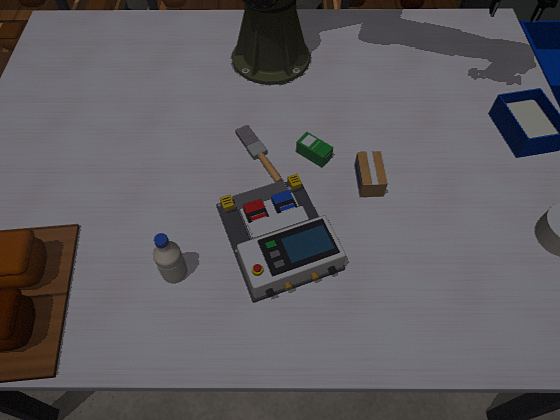

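Run:
```python
import numpy as np
# station-frame fit (yaw + xy) to averaged points
S=np.array([[0,34],[0,-34],[-58,0],[-34,84],[-34,-84],[0,0],[42,-34],[42,34]])/1e3
W=np.array([[.542,.0242],[.564,-.0364],[.4988,-.0258],[.4915,.0591],[.5507,-.0958],[.5535,-.008],[.6037,-.025],[.5816,.0418]])
s=S-S.mean(0);w=W-W.mean(0)
a=np.arctan2((s[:,0]*w[:,1]-s[:,1]*w[:,0]).sum(),(s*w).sum())
R=np.array([[np.cos(a),-np.sin(a)],[np.sin(a),np.cos(a)]]);t=W.mean(0)-R@S.mean(0)
print(np.degrees(a),t,(W-S@R.T-t).round(4))
```

```text
20.3732119777934 [ 0.55314659 -0.0064098 ] [[ 0.0007 -0.0013]
 [-0.001   0.0019]
 [ 0.      0.0008]
 [-0.0005 -0.0014]
 [ 0.0002  0.0012]
 [ 0.0004 -0.0016]
 [-0.0007 -0.0013]
 [ 0.0009  0.0017]]
```

The top picture shows the red-nosed cartridge in the right bay at (319,190), blue in the left bay at (288,200). The right key is at (352,208) and the left key at (277,237). The green look-alike at (250,292) lies loose and is not involved. The station fit is yaw 20.4°, origin (0.553, -0.006), with residuals under 2 mm. One enlarged crop will confirm this.

Run:
```python
import cv2
p=cv2.imread("pics/top0.png")[140:260,230:390]
cv2.imwrite("pics/crop0.png",cv2.resize(p,None,fx=5,fy=5,interpolation=cv2.INTER_CUBIC))
```

```text
(no output)
```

View pics/crop0.png

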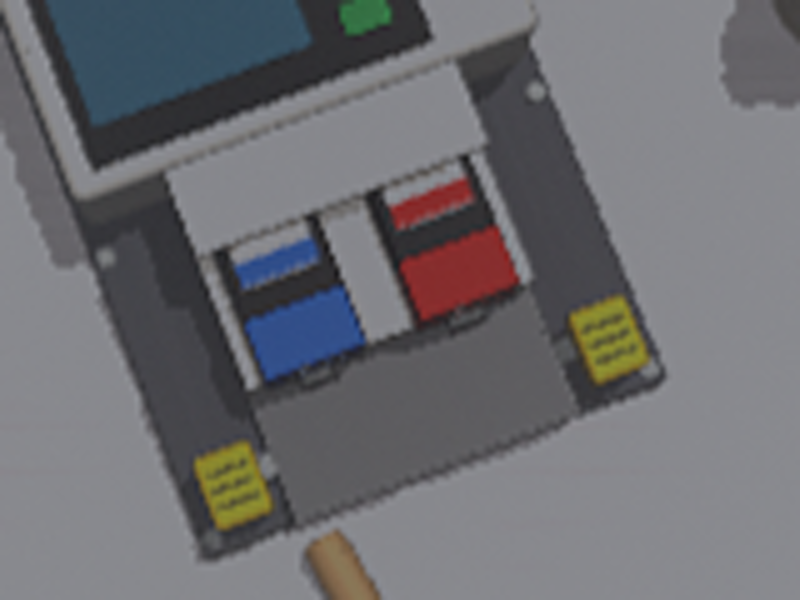

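Call:
move_arm(steps=[[147,31,-54,0,3],[147,31,-54,0,3],[147,31,-54,0,3],[147,31,-54,0,3],[147,31,-54,0,3],[147,31,-54,0,3],[147,31,-54,0,3],[147,31,-54,0,3],[147,31,-54,0,3],[147,31,-54,0,3],[147,31,-54,0,3],[147,31,-54,0,3]])

```text
time: 2.7
position: [0.5332, -0.072, 0.405]
eef_rot: [-0.56, 3.09, 0.0]
contact_force: [0.8, 0.3, -0.2]
finger_gap: 0.422
grip_force: 0.0
```

The crop confirms red in the right bay (460,260), with its yellow key at (610,340). The pose is as planned, so I descend to just above the key.

Call:
move_arm(steps=[[147,5,-3,-40,0],[147,0,0,-50,0],[147,0,0,-50,0],[147,0,0,-30,0],[147,0,0,0,0]])

```text
time: 3.32
position: [0.536, -0.0727, 0.2325]
eef_rot: [0.558, -3.087, -0.002]
contact_force: [0.1, -0.1, -0.9]
finger_gap: 0.424
grip_force: 0.0
```

Run:
```python
from cell import *
import cv2,numpy as np
s=observe();print(s["position"],s["contact_force"],s["finger_gap"])
im=[]
for c,o in(("top",(120,240,220,380)),("scene",(130,270,180,340))):
    p=capture(c);q=p["pixels"].copy()
    P=lambda X:(lambda v:(int(p["fx"]*v[0]/v[2]+p["cx"]),int(p["fy"]*v[1]/v[2]+p["cy"])))(p["R"]@np.array(X)+p["t"])
    a,b,cc,d=o
    z=cv2.resize(q[a:b,cc:d],None,fx=4,fy=4,interpolation=cv2.INTER_CUBIC)
    ca,sa=np.cos(.3556),np.sin(.3556)
    for x,y,h in((-34,-84,44),(-34,-34,22),(0,-34,62),(-58,0,22)):
        X=[.5531+(ca*x-sa*y)/1e3,-.0064+(sa*x+ca*y)/1e3,h/1e3];u,v=P(X)
        cv2.circle(z,((u-cc)*4,(v-a)*4),4,(255,0,255),-1)
    cv2.imwrite(f"pics/{c}1.png",z)
```

```text
[ 0.53602838 -0.07270691  0.23252873] [ 0.09280169 -0.11917808 -0.87589387] 0.4243756562186867
```

View pics/scene1.png

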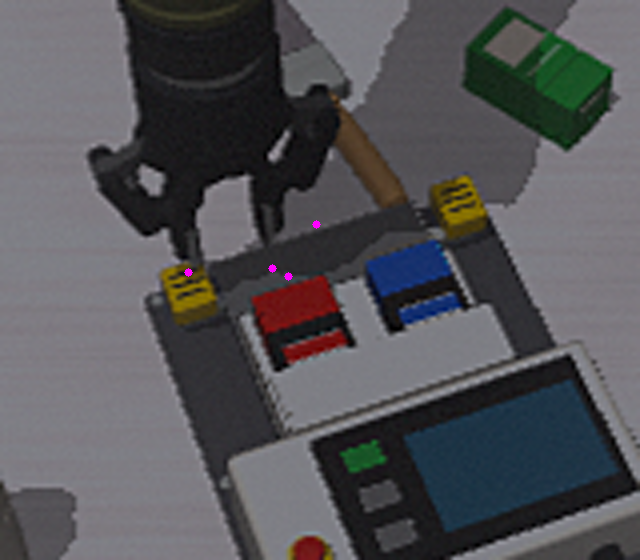

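View pics/top1.png

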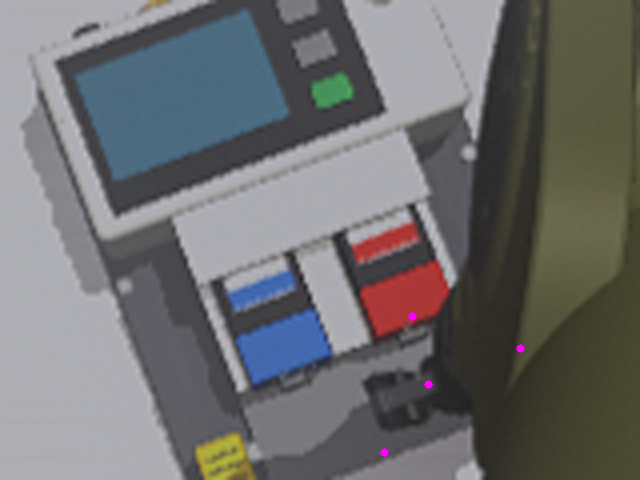

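Scene crop: the two fingertips at (190,262) and (268,240) line up above the right key (190,290) and in front of the red nose (289,288). The top view is partly hidden by the arm but shows the blocking finger at (395,400), in front of the red bay. I trim sideways and lower toward contact.

Call:
move_arm(steps=[[147,3,-2,-8,0],[147,0,0,-4,0],[147,0,0,0,0]])

```text
time: 3.8
position: [0.5405, -0.0749, 0.2228]
eef_rot: [-0.558, 3.091, -0.0]
contact_force: [-0.3, 0.7, 0.6]
finger_gap: 0.424
grip_force: 0.0
```

Call:
move_arm(steps=[[147,0,0,-3,0],[147,0,0,0,0]])

```text
time: 4.05
position: [0.5404, -0.0748, 0.2196]
eef_rot: [0.559, -3.091, -0.0]
contact_force: [0.9, -0.4, -0.3]
finger_gap: 0.422
grip_force: 0.0
```

Call:
move_arm(steps=[[147,0,0,-3,0],[147,0,0,0,0]])

```text
time: 4.3
position: [0.5405, -0.0749, 0.2165]
eef_rot: [0.559, -3.091, -0.0]
contact_force: [-0.0, 0.8, 0.6]
finger_gap: 0.421
grip_force: 0.0
```

Call:
move_arm(steps=[[147,0,0,-3,0],[147,0,0,0,0]])

```text
time: 4.55
position: [0.5406, -0.0749, 0.2137]
eef_rot: [-0.559, 3.091, -0.0]
contact_force: [-0.7, -0.1, 0.8]
finger_gap: 0.419
grip_force: 0.6
```

Call:
move_arm(steps=[[147,0,0,-3,0],[147,0,0,0,0]])

```text
time: 4.8
position: [0.5405, -0.075, 0.2106]
eef_rot: [0.558, -3.091, 0.001]
contact_force: [-0.8, 0.1, 3.0]
finger_gap: 0.424
grip_force: 1.7
```

Contact with the key. I press on.

Call:
move_arm(steps=[[147,0,0,-2,0],[147,0,0,-2,0],[147,0,0,0,0],[147,0,0,0,0]])

```text
time: 5.3
position: [0.5405, -0.075, 0.2079]
eef_rot: [-0.558, 3.091, -0.001]
contact_force: [-5.6, 0.5, 15.6]
finger_gap: 0.42
grip_force: 7.8
```

```bash
cat > look.py <<'E'
from cell import *
import cv2,sys,numpy as np
p=capture("scene");capture("top")
cv2.imwrite(f"pics/{sys.argv[1]}.png",cv2.resize(p["pixels"][130:270,180:340],None,fx=4,fy=4,interpolation=cv2.INTER_CUBIC))
c,s=np.cos(.3556),np.sin(.3556)
for cam in("scene","top"):
  for n in("red_cartridge","blue_cartridge"):
    for d in spot_point(cam,n)[:1]:
        X=np.array(d["position"]);e=X[:2]-[.5531,-.0064]
        print(cam,n,"station xyz mm",(1e3*np.array([c*e[0]+s*e[1],c*e[1]-s*e[0],X[2]])).round(1),d["confidence"])
print({k:observe()[k] for k in("time","position","contact_force","finger_gap")})
E
python3 look.py press
```

```text
scene red_cartridge station xyz mm [ 22.6 -35.9  21.8] 0.85
scene blue_cartridge station xyz mm [-121.6  171.7   -1. ] 0.9
top red_cartridge station xyz mm [ 24.5 -32.7  28.1] 0.73
top blue_cartridge station xyz mm [-125.6  171.8    1.2] 0.77
{'time': 5.6, 'position': array([ 0.54052401, -0.07503422,  0.20792065]), 'contact_force': array([-5.15832666,  0.17947422, 16.12978359]), 'finger_gap': 0.4179337437610329}
```

View pics/press.png

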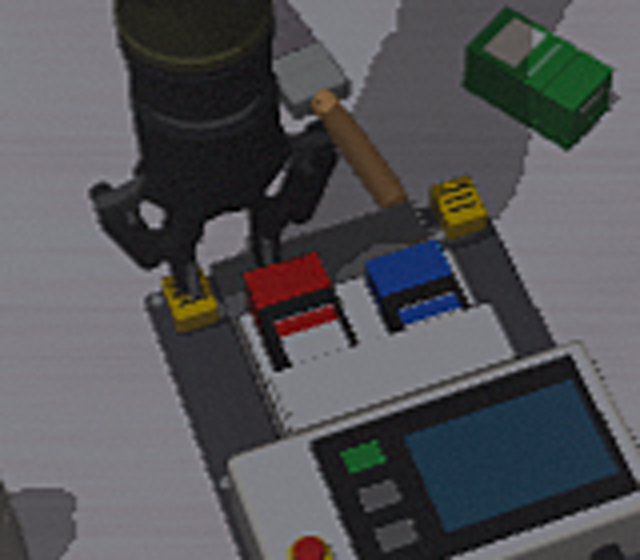

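The picture shows the red cartridge out against the blocking finger at (290,280), about 18–20 mm out and straight. Blue is home at (410,270). Next I back the finger off the nose, then lift.

Call:
move_arm(steps=[[147,0,0,-0.0,0],[147,-2,-1,1,0],[147,-2,-1,1,0],[147,-2,0,0,0],[147,0,0,0,0]])

```text
time: 6.22
position: [0.5349, -0.077, 0.2089]
eef_rot: [-0.558, 3.091, -0.001]
contact_force: [3.5, -0.4, 4.0]
finger_gap: 0.422
grip_force: 2.0
```

Call:
move_arm(steps=[[147,0,0,3,0],[147,0,0,5,0],[147,0,0,10,0],[147,0,0,30,0],[147,0,0,50,0],[147,0,0,50,0],[147,-20,-40,30,0],[147,-20,-50,0,0],[147,-20,-50,0,0],[147,0,-50,0,0],[147,0,0,0,0]])

```text
time: 7.6
position: [0.4734, -0.2694, 0.3865]
eef_rot: [0.551, -3.092, -0.0]
contact_force: [-0.4, 0.3, 0.1]
finger_gap: 0.424
grip_force: 0.0
```

```bash
python3 look.py end
python3 - <<'E'
from cell import *
import cv2
p=capture("top");cv2.imwrite("pics/topend.png",cv2.resize(p["pixels"][120:260,220:400],None,fx=4,fy=4,interpolation=cv2.INTER_CUBIC))
E
```

```text
scene red_cartridge station xyz mm [ 26.1 -35.8  20. ] 0.79
scene blue_cartridge station xyz mm [38.6 35.7 20.5] 0.91
top red_cartridge station xyz mm [ 27.2 -32.   24. ] 0.66
top blue_cartridge station xyz mm [42.9 34.6 20.1] 0.9
{'time': 7.9, 'position': array([ 0.4745424 , -0.26571948,  0.38662774]), 'contact_force': array([ 0.85484774, -0.51876009,  0.30639465]), 'finger_gap': 0.42368576304002437}
```

View pics/end.png

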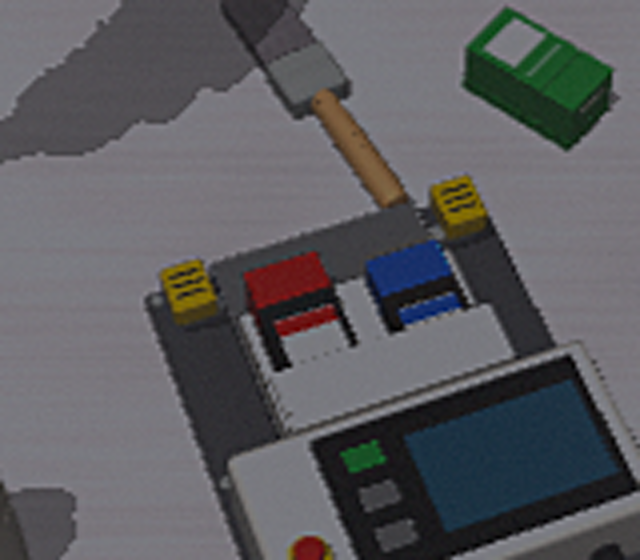

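View pics/topend.png

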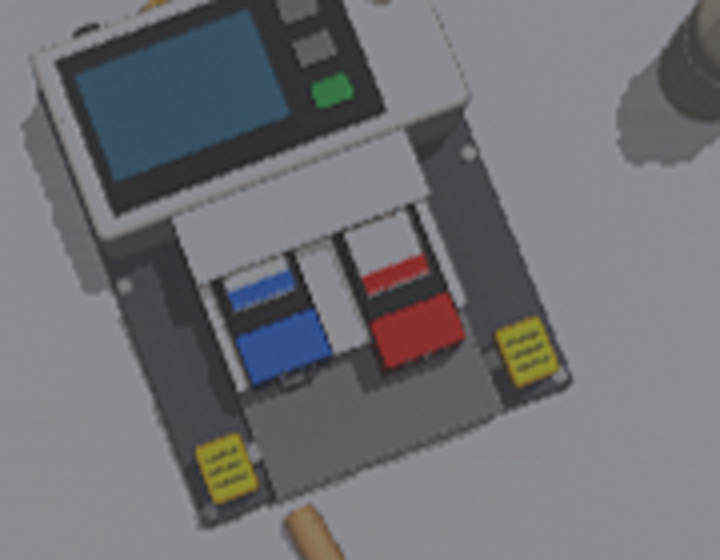

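The final pictures show red at about 16 mm out of its bay, straight, and blue at home. Both keys are up at (528,350) and (226,468). The brush and bottle have not moved and the hand is clear.

```bash
python3 -c "
from cell import *
print(finish_job())"
```

```text
the job is handed in; nothing more can be done
None
```

I handed the job in at about 8 s: the red cartridge was ejected and stopped about 16 mm out of its bay, straight on the ledge, with blue home, both keys up and the hand clear.

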